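# Put the hole saws away in their storage blocks

### The job

Put the four hole saws on the bench away: stand each one upright, teeth down, fully home in the recess of the plywood block bored for its size (smallest saw in the smallest recess, and so on up to the largest). Do not let a saw fall over, and leave the glass jar standing where it is.

Things in the scene. Friction and masses are not known exactly. Their poses are not given: they have to be found in the camera images.
- saw_a: hole saw, 25 mm across: a dark steel drum 44 mm tall with fine teeth round its lower edge, standing teeth down, with a bright hexagonal shank (11 mm thick) rising 40 mm from the middle of its flat top, so 84 mm tall in all; about 80 g. Grip it by the shank, from any side. Origin: centre of the underside; z runs up along the shank
- saw_b: hole saw, 42 mm across: a dark steel drum 44 mm tall with fine teeth round its lower edge, standing teeth down, with a bright hexagonal shank (11 mm thick) rising 40 mm from the middle of its flat top, so 84 mm tall in all; about 130 g. Grip it by the shank, from any side. Origin: centre of the underside; z runs up along the shank
- saw_c: hole saw, 59 mm across: a dark steel drum 44 mm tall with fine teeth round its lower edge, standing teeth down, with a bright hexagonal shank (11 mm thick) rising 40 mm from the middle of its flat top, so 84 mm tall in all; about 200 g. Grip it by the shank, from any side. Origin: centre of the underside; z runs up along the shank
- saw_d: hole saw, 76 mm across: a dark steel drum 44 mm tall with fine teeth round its lower edge, standing teeth down, with a bright hexagonal shank (11 mm thick) rising 40 mm from the middle of its flat top, so 84 mm tall in all; about 300 g. Grip it by the shank, from any side. Origin: centre of the underside; z runs up along the shank
- block_a: storage block for the 25 mm saw: a fixed square of plywood 65 x 65 mm, 24 mm high, with one round flat-bottomed recess 40 mm across and 12 mm deep bored in the middle of its top. Origin: centre of its underside (recess floor 12 mm above it); z up, x and y along its sides
- block_b: storage block for the 42 mm saw: a fixed square of plywood 82 x 82 mm, 24 mm high, with one round flat-bottomed recess 57 mm across and 12 mm deep bored in the middle of its top. Origin: centre of its underside (recess floor 12 mm above it); z up, x and y along its sides
- block_c: storage block for the 59 mm saw: a fixed square of plywood 99 x 99 mm, 24 mm high, with one round flat-bottomed recess 74 mm across and 12 mm deep bored in the middle of its top. Origin: centre of its underside (recess floor 12 mm above it); z up, x and y along its sides
- block_d: storage block for the 76 mm saw: a fixed square of plywood 116 x 116 mm, 24 mm high, with one round flat-bottomed recess 91 mm across and 12 mm deep bored in the middle of its top. Origin: centre of its underside (recess floor 12 mm above it); z up, x and y along its sides
- jar: closed glass jar, 60 mm across and 80 mm tall with a steel lid, standing loose among the saws and blocks; to be left alone. Origin: centre of its underside; z up
There are look-alikes about, which are no part of the job. Leave any purple look-alike of the saw_c alone.

How it is judged (in metres and radians):
At the end, for the whole second after the job is handed in: Each saw stands released and still on the floor of the recess of its own block: its centre within 10 mm of the block's centre, its underside 8 to 15.5 mm above the block's underside, its shank within 0.1 rad of vertical. The jar stands within 30 mm of where it was (horizontal distance between saw_a and block_a below 0.01 m and z of saw_a in the frame of block_a between 0.008 and 0.0155 m and angle between each of saw_a, saw_b, saw_c, saw_d's own z axis and vertical below 0.1 rad and linear speed of each of saw_a, saw_b, saw_c, saw_d below 0.02 m/s and horizontal distance between saw_b and block_b below 0.01 m and z of saw_b in the frame of block_b between 0.008 and 0.0155 m and horizontal distance between saw_c and block_c below 0.01 m and z of saw_c in the frame of block_c between 0.008 and 0.0155 m and horizontal distance between saw_d and block_d below 0.01 m and z of saw_d in the frame of block_d between 0.008 and 0.0155 m and not (distance of jar from where it was at the start of the episode above 0.03 m or angle between jar's own z axis and vertical above 0.4 rad)); the robot touches nothing.
It fails at once if a hole saw falls over (leans more than 0.8 rad) (angle between any of saw_a, saw_b, saw_c, saw_d's own z axis and vertical above 0.8 rad).
It fails at once if the glass jar is moved more than 30 mm or tipped more than 0.4 rad (distance of jar from where it was at the start of the episode above 0.03 m or angle between jar's own z axis and vertical above 0.4 rad).
It also fails if it takes over 120 s, if anything falls off the work surface, if the arm or the gripper's body presses on something with over 40 N, if the wrist force passes 120 N, or if a joint passes its speed limit or range.

### The arm

A 6-joint arm with a two-finger parallel gripper is mounted at the origin on the work surface. World frame = base frame: x ahead of the robot, y to its left, z up, the work surface at z = 0. Lengths are in mm, angles in rad, forces in N, time in s.
With the tool pointing down it reaches from about 400 to 825 mm from the base axis. Payload 7 kg.
Tool frame: the origin (TCP) lies at the very end of the fingers, on their centre line; the grasp point (between the pads) lies 19 mm behind it; z points along the fingers, y is the line along which they close (so a half turn about z gives the same grasp; the last joint's range is limited). The gripper opens to 85 mm and grips with 20 to 120 N. Pads are 22 mm wide; open, the fingers measure 114 mm over their backs; the gripper's body (76 mm by 85 mm) begins 54 mm behind the grasp point. The pads swing forward as they close: fully open they stand 13 mm farther back than shut.
Start: joints at [1.492, 0.359, 0.012, 0, -1.224, -0.288], TCP at [242.082, 630.072, 231.302] pointing down, gripper open.
Joint ranges: [-3.07, 3.07], [-1.43, 2.12], [-1.02, 1.25], [-3.03, 1.67], [-3.05, -0], [-3.03, 3.03]. Speed limits (rad/s): [2.39, 2.39, 3.01, 3.14, 3.14, 3.14].

### API

Orientations are given as a rotation vector (axis times angle).
In Python, from cell import arm gives the robot as it stands. Calls block until the motion is done:
- arm.movep(position, orientation): joint-space move of the TCP to a pose.
- arm.move_linear(position, rot=None, max_speed=150, max_force=None): straight line of the TCP; rot=None keeps the orientation; max_speed is the mean speed in mm/s. With max_force (N) it stops when the force on the tool has changed by that much, and returns True; else False.
- arm.move_joints(angles): joint-space move.
- arm.gripper_open() and arm.close(newtons=None): open the fingers fully, or close them until they stop; newtons is the grip in N (None keeps the last).
- arm.hold(seconds).
- arm.ik(position, orientation): joint angles nearest the present ones, or None.
- arm.read_state(): the state.
- arm.read_camera(name): name is "side" or "top"; returns the picture (384x512x3 uint8, red, green, blue); there is no depth.
- arm.camera_model(name): a dict with "K" (3x3 intrinsics, pixels), "dist_coeffs" ([k1, k2, p1, p2, k3] as OpenCV has them; the pictures are not rectified), "rvec" (rotation vector, rad) and "tvec" (3), from world to camera coordinates, as OpenCV has them. Camera axes: x right, y down, z forward; pixel columns grow to the right and rows downward; lengths in mm; the calibration is good to about 2 mm. A picture is of the moment at which its call begins. camera_model takes no time and is no camera call.
A pose or a line that the arm cannot do raises arm.PlanningError and nothing moves.
- arm.close_job(): hands the job in; it is judged then, once.
Trained networks look in the newest picture that a camera, given by its name, has taken for a name from the list of things; names that differ only in an ending like _2 or _b are one class to them, and where a whole thing is asked for, a point or a joint stands for the part that bears it (a point fixed in the world has none). Each returns a list of dicts, best first, with "confidence" (0 to 1); they miss things now and then, are a little off and sometimes report something else, mostly with a low value. They report only what shows in the picture. A call takes as long as a camera call. They do not tell look-alikes from the thing itself.
- arm.trace(camera, target): "pixels" (384x512 bool, what is visible of it) and "bbox" ([left, top, right, bottom] in pixels, round what is visible of it).
- arm.pinpoint(camera, target): "position" ([row, column] in pixels: a listed point, or the origin of a listed thing).
The state is a dict: "t": time; "q": joint angles; "joint_vel": joint speeds; "effort": joint torques, N m; "eef_pos": TCP position; "ee_rot": TCP orientation; "wrist_force": force on the tool from outside, world axes, zero at the start; "ft_torque": the same for the moment, N m; "width": finger opening in mm; "gripper_force": force on a finger pad.
Only numpy, scipy, OpenCV 4.12 (cv2) and the standard library are available. Lean on these libraries where they do the work, as an engineer would, in place of code of your own. Each camera call takes 0.05 s, during which the arm holds its last target. There are 200 camera calls.

## Working session

There is one attempt and no reset: what is moved stays moved. The work goes in short steps, each a Python script; the robot and the scene stay as the last script left them, time stands still between calls to the robot, and variables do not carry over. Pictures are saved under pics/ and viewed, at most 14 in all, crops included, and the job is handed in when it is done.

```bash
mkdir -p pics; ls
python3 - <<'E'
from cell import arm
import cv2
for n in("top","side"):
    im=arm.read_camera(n); cv2.imwrite(f"pics/{n}0.png",im[:,:,::-1]); m=arm.camera_model(n); print(n,m)
    for t in("saw_a","block_a","jar"):
        for r in arm.trace(n,t): 
            print(t,round(r["confidence"],2),[round(float(v)) for v in r["bbox"]],int(r["pixels"].sum()))
        for r in arm.pinpoint(n,t): print(" pp",t,round(r["confidence"],2),[round(float(v),1) for v in r["position"]])
E
```

```text
pics
top {'K': array([[389.03530728,   0.        , 248.83695485],
       [  0.        , 389.03530728, 189.05228096],
       [  0.        ,   0.        ,   1.        ]]), 'dist_coeffs': array([-0.1208405,  0.       ,  0.       ,  0.       ,  0.       ]), 'rvec': array([ 2.16045713, -2.17076264,  0.07878192]), 'tvec': array([  13.88775457,  567.50362412, 1144.77954776])}
saw_a 0.86 [314, 207, 336, 231] 394
saw_a 0.75 [254, 175, 276, 199] 348
saw_a 0.73 [385, 191, 414, 217] 616
saw_a 0.71 [283, 146, 299, 166] 359
saw_a 0.56 [114, 203, 126, 212] 99
saw_a 0.47 [333, 241, 350, 257] 204
 pp saw_a 0.88 [120.8, 258.1]
 pp saw_a 0.87 [203.2, 395.6]
 pp saw_a 0.78 [184.8, 264.1]
 pp saw_a 0.75 [245.4, 336.0]
 pp saw_a 0.7 [218.4, 326.0]
 pp saw_a 0.68 [157.0, 288.9]
 pp saw_a 0.68 [134.5, 329.6]
 pp saw_a 0.4 [206.6, 119.9]
block_a 0.96 [202, 204, 243, 242] 1022
block_a 0.89 [143, 240, 170, 260] 534
block_a 0.86 [318, 151, 362, 194] 1480
block_a 0.63 [205, 136, 238, 171] 747
 pp block_a 0.78 [249.5, 156.4]
 pp block_a 0.76 [153.4, 221.9]
 pp block_a 0.76 [170.6, 338.6]
 pp block_a 0.68 [223.0, 
[... 597 characters left out ...]
] 504
saw_a 0.72 [202, 338, 222, 361] 257
saw_a 0.71 [301, 81, 326, 108] 494
saw_a 0.64 [226, 141, 244, 165] 459
saw_a 0.56 [219, 109, 240, 132] 366
 pp saw_a 0.96 [102.9, 310.5]
 pp saw_a 0.67 [128.1, 228.2]
 pp saw_a 0.65 [147.9, 309.1]
 pp saw_a 0.63 [170.3, 194.1]
 pp saw_a 0.62 [182.8, 254.7]
 pp saw_a 0.6 [159.4, 232.9]
 pp saw_a 0.57 [357.7, 209.0]
 pp saw_a 0.56 [145.3, 334.5]
block_a 0.97 [185, 192, 228, 229] 1098
block_a 0.86 [248, 108, 291, 145] 1157
block_a 0.78 [273, 294, 315, 334] 1182
block_a 0.59 [260, 210, 303, 254] 1592
 pp block_a 0.87 [230.1, 281.8]
 pp block_a 0.73 [130.0, 271.5]
 pp block_a 0.68 [209.3, 208.3]
jar 0.7 [287, 144, 309, 183] 627
 pp jar 0.68 [171.9, 296.7]
```

Run:
```python
import cv2
a=cv2.imread("pics/top0.png")[90:290,90:430]; cv2.imwrite("pics/t1.png",cv2.resize(a,None,fx=2.35,fy=2.35,interpolation=2))
a=cv2.imread("pics/side0.png")[70:370,150:390]; cv2.imwrite("pics/s1.png",cv2.resize(a,None,fx=2,fy=2,interpolation=2))
```

```text
(no output)
```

View pics/t1.png

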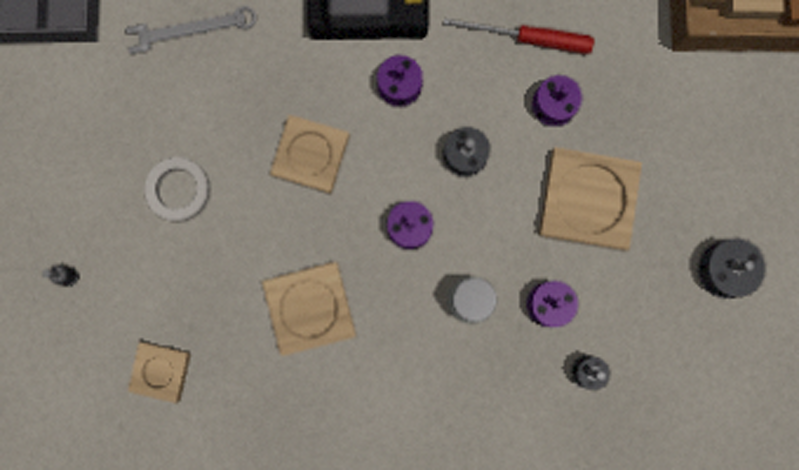

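View pics/s1.png

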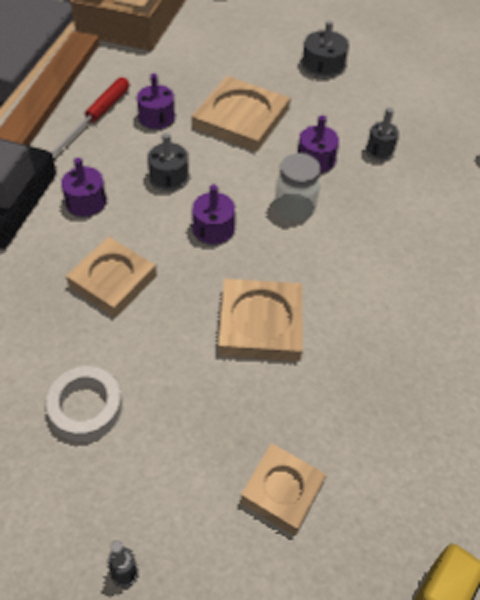

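The top view (full-frame col,row) shows these candidates:
- **Dark saws:** (117,207) is the smallest, then (342,248), (288,154), and (402,204) is the largest.
- **Purple look-alikes of saw_c, to leave alone:** (260,124), (327,132), (264,185) and (326,219).
- **Jar:** (292,218).
- **Blocks, by increasing size:** (158,248), (222,156), (221,221) and (341,175).

Next I'll fit models to the silhouettes in both views.

```bash
cat > fit.py <<'E'
from cell import arm
import cv2, numpy as np
from scipy.optimize import minimize
S=4
CM={n:arm.camera_model(n) for n in("top","side")}
def proj(n,P):
    m=CM[n]; return cv2.projectPoints(np.asarray(P,float).reshape(-1,1,3),m["rvec"],m["tvec"],m["K"],m["dist_coeffs"])[0].reshape(-1,2)
def onplane(n,uv,z):
    m=CM[n]; R=cv2.Rodrigues(m["rvec"])[0]
    d=R.T@np.append(cv2.undistortPoints(np.array([[uv]],float),m["K"],m["dist_coeffs"])[0,0],1); c=-R.T@m["tvec"]
    return c+d*(z-c[2])/d[2]
th=np.linspace(0,2*np.pi,32,endpoint=False); C=np.c_[np.cos(th),np.sin(th)]
def cyl(x,y,z0,z1,r): return np.r_[np.c_[C*r+[x,y],0*th+z0],np.c_[C*r+[x,y],0*th+z1]]
def saw(p): x,y,z,d=p; return [cyl(x,y,z,z+44,d/2),cyl(x,y,z+44,z+84,5.8)]
def jar(p): x,y,z,d=p; return [cyl(x,y,z,z+80,d/2)]
def block(p):
    x,y,zt,s,a=p; c=np.array([[1,1],[1,-1],[-1,-1],[-1,1]])*s/2@np.array([[np.cos(a),np.sin(a)],[-np.sin(a),np.cos(a)]])+[x,y]
    return [np.r_[np.c_[c,np.zeros(4)],np.c_[c,np.full(4,zt)]]]
def render(n,parts):
    im=np.zeros((384*S,512*S),np.uint8)
    for P in parts:
        h=cv2.convexHull(((proj(n,P)+.5)*S*16).astype(np.int32)); cv2.fillConvexPoly(im,h,255,shift=4)
    return cv2.resize(im,(512,384),interpolation=cv2.INTER_AREA)/255.
def fit(model,p0,masks,scale):
    def cost(p):
        e=0
        for n,M in masks.items():
            r=render(n,model(p)); e+=1-np.minimum(r,M).sum()/np.maximum(r,M).sum()
        return e
    p0=np.array(p0,float); sim=np.vstack([p0]+[p0+np.eye(len(p0))[i]*scale[i] for i in range(len(p0))])
    r=minimize(cost,p0,method="Nelder-Mead",options=dict(initial_simplex=sim,xatol=.1,fatol=1e-4,maxiter=250)); return r.x,r.fun/len(masks)
def masks(n,t,k=3):   # gather detections over k looks, one per place
    out=[]
    for _ in range(k):
        arm.read_camera(n)
        for r in arm.trace(n,t):
            c=np.argwhere(r["pixels"]).mean(0)[::-1]
            for o in out:
                if np.hypot(*(o[0]-c))<8: o[1].append(r["pixels"]); break
            else: out.append([c,[r["pixels"]]])
    return [(c,np.mean(m,0)>=.5) for c,m in out]
def associate(n,parts,ms,tol=10):
    r=render(n,parts); c=np.argwhere(r>.5).mean(0)[::-1]
    b=min(ms,key=lambda o:np.hypot(*(o[0]-c))) if ms else None
    return b[1] if b is not None and np.hypot(*(b[0]-c))<tol else None
E
cat > measure.py <<'E'
from fit import *
M={(n,t):masks(n,t) for n in CM for t in("saw_a","block_a","jar")}
G={"saw_d":(402,204),"saw_c":(288,154),"saw_b":(342,248),"saw_a":(117,207),
 "block_a":(158,248),"block_b":(222,156),"block_c":(221,221),"block_d":(341,175),"jar":(292,218)}
D=dict(saw_a=25,saw_b=42,saw_c=59,saw_d=76,block_a=65,block_b=82,block_c=99,block_d=116,jar=60)
for k,uv in G.items():
    f,z,cls=(saw,40,"saw_a") if k[0]=="s" else (jar,60,"jar") if k=="jar" else (block,20,"block_a")
    x,y,_=onplane("top",uv,z); p0=[x,y,0,D[k]] if f!=block else [x,y,24,D[k],0.]
    ms={n:associate(n,f(p0),M[n,cls]) for n in CM}; ms={n:m for n,m in ms.items() if m is not None}
    if not ms: print(k,"none",p0); continue
    starts=[p0] if f!=block else [p0[:4]+[a] for a in(-.5,-.2,.2,.5)]
    p,e=min((fit(f,s,ms,[8,8,6,6,.2][:len(s)]) for s in starts),key=lambda o:o[1])
    one={n:np.round(fit(lambda q:f(np.r_[q,p0[2:4],p[4:]]),p[:2],{n:m},[6,6])[0],1) for n,m in ms.items()}
    print(k,np.round(p,2),"err",round(e,3),"r",round(np.hypot(*p[:2])),"nominal-size xy per view",one,{n:int(m.sum()) for n,m in ms.items()},flush=True)
E
time python3 measure.py
```

```text
saw_d [ 519.13 -451.61   -4.3    73.72] err 0.086 r 688 nominal-size xy per view {'top': array([ 521.4, -449.8]), 'side': array([ 515.9, -445.7])} {'top': 586, 'side': 493}
saw_c [ 671.99 -107.39   -1.23   57.52] err 0.076 r 681 nominal-size xy per view {'top': array([ 672. , -107.1]), 'side': array([ 670.4, -107. ])} {'top': 347, 'side': 426}
saw_b [ 386.79 -262.63   -2.93   40.16] err 0.128 r 468 nominal-size xy per view {'top': array([ 389.7, -261.6]), 'side': array([ 385.2, -260. ])} {'top': 189, 'side': 281}
saw_a [515.26 420.3   -7.78  26.09] err 0.124 r 665 nominal-size xy per view {'top': array([515.1, 417.2]), 'side': array([513.3, 422.3])} {'top': 117, 'side': 246}
block_a [388.8  291.87  17.06  65.29   1.34] err 0.055 r 486 nominal-size xy per view {'top': array([390. , 291.4]), 'side': array([388. , 293.3])} {'top': 494, 'side': 1110}
block_b [ 6.7204e+02  9.6790e+01  2.1980e+01  8.2930e+01 -3.0000e-01] err 0.051 r 679 nominal-size xy per view {'top': array([672.5,  96.6]), 'side': array([670.1,  98.1])} {'top': 760, 'side': 1089}
block_c [4.6891e+02 9.6640e+01 1.9520e+01 1.0041e+02 2.5000e-01] err 0.058 r 479 nominal-size xy per view {'top': array([472.1,  96.7]), 'side': array([467.7,  98.6])} {'top': 1079, 'side': 1590}
block_d [ 6.1069e+02 -2.6956e+02  1.9490e+01  1.1761e+02 -1.9000e-01] err 0.044 r 668 nominal-size xy per view {'top': array([ 612.2, -269.2]), 'side': array([ 608.5, -266.7])} {'top': 1536, 'side': 1145}
jar [ 480.5  -107.88   -1.02   54.2 ] err 0.094 r 492 nominal-size xy per view {'top': array([ 481.7, -106.6]), 'side': array([ 477. , -106.9])} {'top': 309, 'side': 653}
real	0m51.028s
user	0m27.394s
sys	0m5.859s
```

The fits agree with the given sizes: drums 26/40/58/74 mm, blocks 65/83/100/118 mm, and heights within a few mm. All of them are within reach. I'll check the chosen saws in one close crop.

Run:
```python
import cv2,numpy as np
t=cv2.imread("pics/top0.png"); s=cv2.imread("pics/side0.png")
f=lambda im,u,v:cv2.resize(im[v-20:v+20,u-20:u+20],(190,190),interpolation=2)
cv2.imwrite("pics/crop.png",np.vstack([np.hstack([f(t,*c) for c in[(118,207),(341,248),(288,154),(402,204)]]),np.hstack([f(s,*c) for c in[(211,350),(340,138),(234,153),(312,96)]])]))
```

```text
(no output)
```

View pics/crop.png

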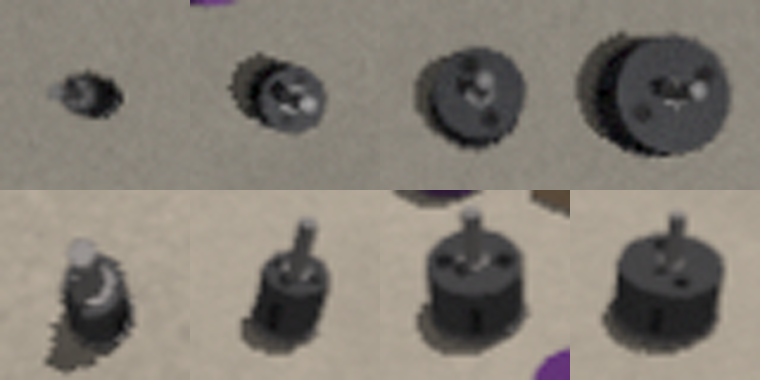

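```bash
cat > job.py <<'E'
from cell import arm
import numpy as np
from scipy.spatial.transform import Rotation as R
SAW=dict(a=(514.4,420),b=(387.3,-261),c=(671.3,-107),d=(518.8,-448.5))
BLK=dict(a=(389,292.3),b=(671.3,97.3),c=(469.7,97.6),d=(610.3,-268))
st=lambda:arm.read_state()
def rot(xy,off): return (R.from_euler("z",np.arctan2(xy[1],xy[0])+off)*R.from_euler("x",np.pi)).as_rotvec()
def best(xy,z):  # radial yaw with the least last-joint turn
    c=[]
    for off in(0,np.pi/2,np.pi,-np.pi/2):
        q=arm.ik([*xy,z],rot(xy,off))
        if q is not None: c.append((abs(q[5]),off,q))
    return min(c,key=lambda o:o[0])
def pick(k,zt=50):
    xy=SAW[k]; off=best(xy,zt)[1]; r=rot(xy,off)
    arm.gripper_open(); arm.movep([*xy,170],r); arm.move_linear([*xy,zt],max_speed=120)
    f=arm.close(60); s=st(); print("grip",k,"w",round(float(s["width"]),1),"F",s["gripper_force"],"off",off,"t",s["t"])
    arm.move_linear([*xy,180],max_speed=120); print("lifted w",round(float(st()["width"]),1),"f",np.round(st()["wrist_force"],1))
def place(k,zt=50,d=(0,0)):
    xy=np.add(BLK[k],d); off=best(xy,zt+12)[1]; arm.movep([*xy,180],rot(xy,off)); arm.move_linear([*xy,zt+12+14],max_speed=120)
    hit=arm.move_linear([*xy,zt+12-8],max_speed=25,max_force=6); s=st(); print("down hit",hit,"tcp",np.round(s["eef_pos"],1),"expect z",zt+12,"f",np.round(s["wrist_force"],1),"t",s["t"])
def release():
    arm.gripper_open(); p=st()["eef_pos"]; arm.move_linear([p[0],p[1],180],max_speed=120); print("t",st()["t"])
E
python3 - <<'E'
from job import *
for D in(SAW,BLK):
    for k in D: b=best(D[k],60); print(k,round(b[1],2),np.round(b[2],2),arm.ik([*D[k],180],rot(D[k],b[1])) is not None)
E
```

```text
a -1.57 [ 0.98  0.48 -0.21  0.   -0.87 -0.29] True
b -1.57 [-0.17  0.21 -0.66 -0.   -0.7  -0.42] True
c -1.57 [ 0.13  0.51 -0.17  0.   -0.89 -0.29] True
d -1.57 [-0.43  0.51 -0.16  0.   -0.9  -0.28] True
a -1.57 [ 1.05  0.24 -0.62  0.   -0.72 -0.41] True
b -1.57 [ 0.43  0.5  -0.18  0.   -0.89 -0.29] True
c -1.57 [ 0.62  0.23 -0.63  0.   -0.71 -0.41] True
d -1.57 [-0.12  0.49 -0.21  0.   -0.88 -0.29] True
```

All four crops show dark steel saws, upright, with increasing drum size. As a check on grasp height, I'll triangulate the bright shank tips, then start with saw_c.

```bash
python3 - <<'E'
from fit import *
from scipy.optimize import least_squares
T=dict(a=((110,206.4),(208.5,343)),b=((345.8,249.7),(344.6,125.2)),c=((289.9,150.4),(233.2,138.3)),d=((409.2,202.9),(314.5,81.3)))
for k,(u,v) in T.items():
    r=least_squares(lambda P:np.r_[proj("top",P)[0]-u,proj("side",P)[0]-v],[500,0,80]); print(k,np.round(r.x,1),"res",np.round(r.fun,1))
E
python3 - <<'E'
from job import *
import cv2
pick("c"); place("c")
i=arm.read_camera("side"); cv2.imwrite("pics/c1.png",cv2.resize(i[130:280,170:370,::-1],None,fx=3,fy=3,interpolation=2))
E
```

```text
a [514.  418.8  74.2] res [ 0.   0.1 -0.  -0. ]
b [ 386.3 -266.4   75.2] res [ 0.   0.4 -0.4 -0.1]
c [ 673.8 -110.3   73.9] res [ 0.2  0.6 -0.6 -0.1]
d [ 519.  -457.    75.2] res [ 0.   0.3 -0.3 -0. ]
grip c w 9.2 F 58.58107924461365 off -1.5707963267948966 t 7.55
lifted w 9.1 f [-0.8  0.3 -2.5]
down hit True tcp [469.8  97.7  61.7] expect z 62 f [-0.6 -0.4  4.8] t 11.5167
```

View pics/c1.png

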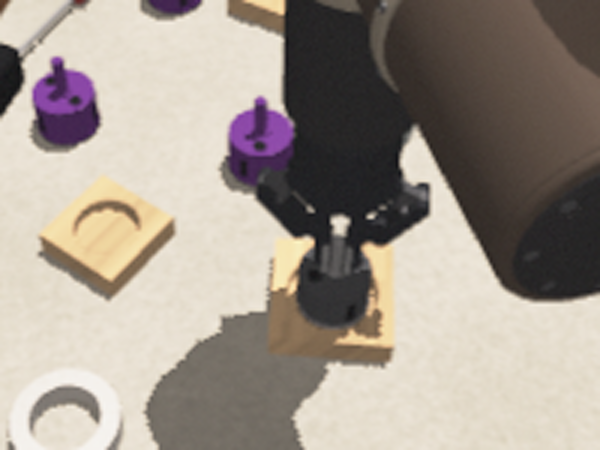

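The side view shows saw_c seated inside block_c's recess, about (285,225) full-frame, and contact came at the expected height (61.7 against 62). I'll release it, measure the result, then do saw_b.

Run:
```python
from job import *
release(); pick("b"); 
from fit import *
for n in CM:
    M=masks(n,"saw_a",1); m=associate(n,saw([469.7,97.6,12,59]),M)
    if m is not None: print(n,"saw_c at nominal z",fit(lambda q:saw([*q,12,59]),[469.7,97.6],{n:m},[6,6]))
place("b")
i=arm.read_camera("side"); import cv2; cv2.imwrite("pics/b1.png",cv2.resize(i[90:240,150:350,::-1],None,fx=3,fy=3,interpolation=2))
```

```text
t 13.425
grip b w 9.1 F 58.387221693992615 off -1.5707963267948966 t 16.85
lifted w 9.4 f [-0.3 -0.1 -0.8]
top saw_c at nominal z (array([470.08005829,  97.16443787]), np.float64(0.07359678285407456))
side saw_c at nominal z (array([466.93662938,  99.21347129]), np.float64(0.058497463621424495))
down hit True tcp [671.4  97.4  62.1] expect z 62 f [-0.8  0.8  3.9] t 21.575
```

View pics/b1.png

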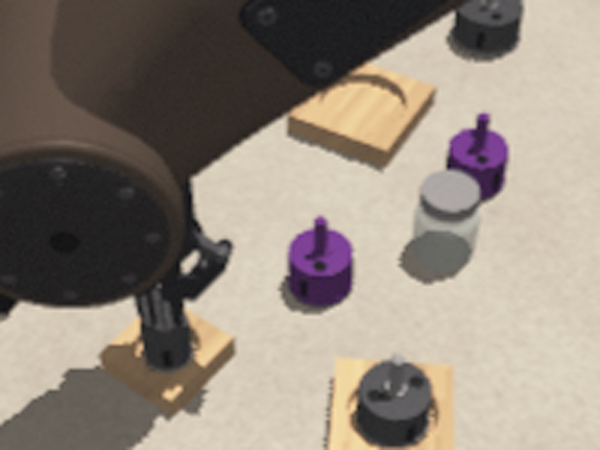

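saw_c stands upright in block_c, within about 2 mm of the block centre in both views. saw_b is down inside block_b at about (205,202), with contact at the expected height. Releasing it and doing saw_d next.

Run:
```python
from job import *
release(); pick("d"); place("d")
i=arm.read_camera("side"); import cv2; cv2.imwrite("pics/d1.png",cv2.resize(i[60:210,170:370,::-1],None,fx=3,fy=3,interpolation=2))
```

```text
t 23.4833
grip d w 9.5 F 58.851415514945984 off -1.5707963267948966 t 27.575
lifted w 9.3 f [ 0.5 -0.1 -4. ]
down hit True tcp [ 610.3 -268.    61.9] expect z 62 f [-1.   1.6  5. ] t 31.2583
```

View pics/d1.png

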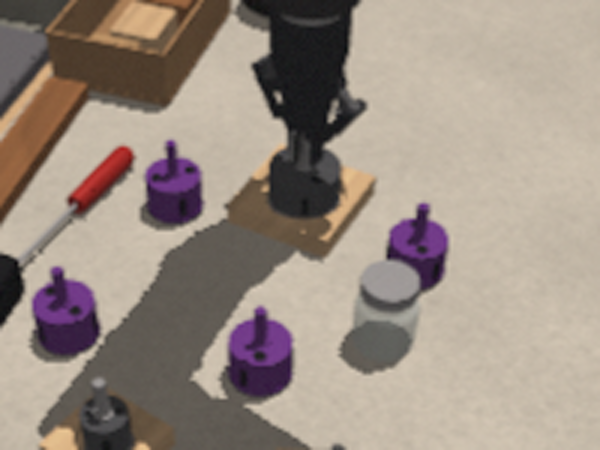

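saw_d is down in block_d at about (271,122), saw_b stands upright in block_b, and the jar hasn't moved. Now saw_a.

Run:
```python
from job import *
release(); pick("a"); place("a")
i=arm.read_camera("side"); import cv2; cv2.imwrite("pics/a1.png",cv2.resize(i[230:380,190:390,::-1],None,fx=3,fy=3,interpolation=2))
```

```text
t 33.1667
grip a w 9.1 F 58.404461145401 off -1.5707963267948966 t 37.6833
lifted w 9.7 f [-0.7 -0.9 -0.8]
down hit True tcp [389.1 292.3  62.1] expect z 62 f [-0.4  0.3  4.8] t 41.2833
```

View pics/a1.png

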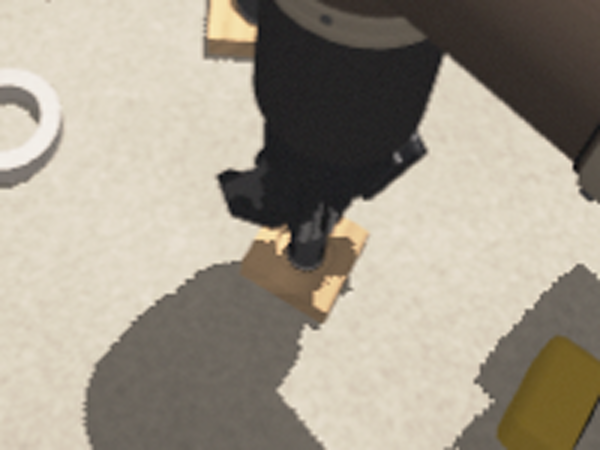

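saw_a is down in block_a at about (292,312), with contact at the floor height. I'll release, move clear and measure all four saws against their blocks.

Run:
```python
from job import *
release()
arm.move_joints([1.492,0.359,0.012,0,-1.224,-0.288]); arm.hold(.3)
from fit import *
V=dict(top=dict(a=(390,291.4),b=(672.5,96.6),c=(472.1,96.7),d=(612.2,-269.2)),side=dict(a=(388,293.3),b=(670.1,98.1),c=(467.7,98.6),d=(608.5,-266.7)))
d=dict(a=25,b=42,c=59,d=76)
for n in CM:
    M=masks(n,"saw_a",2)
    for k in d:
        m=associate(n,saw([*BLK[k],12,d[k]]),M)
        if m is None: print(n,k,"unseen"); continue
        p,e=fit(lambda q:saw([*q,12,d[k]]),BLK[k],{n:m},[6,6]); print(n,k,"saw-block",np.round(p-V[n][k],1),"err",round(e,2))
t=arm.read_camera("top")[90:290,90:430]; s=arm.read_camera("side")[70:370,150:390]
cv2.imwrite("pics/end.png",np.hstack([cv2.resize(t,(480,282)),cv2.resize(s,(226,282))])[:,:,::-1])
cv2.imwrite("pics/end_s.png",cv2.resize(s,None,fx=2,fy=2,interpolation=2)[:,:,::-1])
```

```text
t 43.1833
top a saw-block [ 0.4 -0.7] err 0.11
top b saw-block [0.3 0.6] err 0.09
top c saw-block [-0.5 -0. ] err 0.08
top d saw-block [-2.  -0.1] err 0.07
side a saw-block [-0.6  0.2] err 0.08
side b saw-block [-1.3 -0.3] err 0.09
side c saw-block [-0.7  2.6] err 0.05
side d saw-block [ 0.2 -1. ] err 0.07
```

View pics/end_s.png

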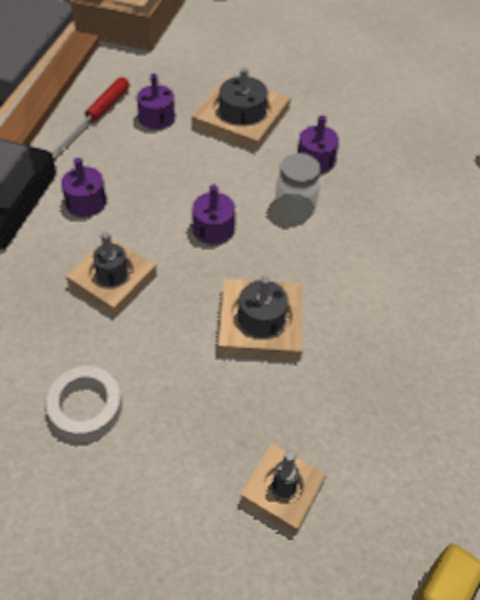

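All four saws stand upright and centred in their own recesses, within 3 mm. The jar is still at about (299,163), and the arm is clear.

```bash
python3 -c "
from cell import arm
print(arm.close_job())"
```

```text
the job is handed in; nothing more can be done
None
```

I put all four hole saws away upright in their own recesses, each measured within 3 mm of its block's centre, left the jar where it was, and handed the job in about 45 s into the 120 s; the hand-in call returned no verdict.

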